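Offer the red candy with the tongs

TASK

A guest is at the door: take the steel tongs off their white rest, close their jaws on the red candy in the turquoise dish and lift it until it is a good 12 cm above the console. Only the tongs may touch the candies; leave the amber candy, the keys and the air freshener where they are. Finish while still holding it: the program ends with the gripper squeezing the tongs and the red candy held still in their jaws, up in the air.

Things in the scene. Friction and masses are not known exactly. Their poses are not given: they have to be found in the camera images.
- tongs_grip (a point): Steel spring tongs lying level on the rest. Point half-way up the arms (18 mm tall, lower edge 36 mm above the console as they lie), mid-way between the outsides of the two black grip patches (44 mm long), 60 mm apart over the outsides when open. x along the tongs to the jaws, y to the left arm, z up; fixed to the left arm. Grip here: they balance, and beside it is free
- tongs_right (a joint): How far the tongs are squeezed, rad: 0 open, up to 0.40. Right arm turns on a pin 100 mm behind tongs_grip. Patches 60 mm apart outside = 0, jaw gap 66 mm; 50 mm = 0.10, gap 47 mm; 39 mm = 0.21, gap 26 mm. A spring opens them: it pushes on the fingers with 3.5 N open, 6 N at 50 mm, 8 N at 39 mm. A light squeeze to about 50 mm carries them open
- jaw_left (a point): Point on the inner face of the left jaw (black plate 30 mm long, 4 mm thick, 48 mm tall), half-way along it, 13 mm above the jaw's lower edge and 26 mm below the height of tongs_grip, 90 mm ahead of it. The candy goes mid-way between jaw_left and jaw_right
- jaw_right (a point): The same point on the right jaw, which moves with the right arm. Open: 66 mm from jaw_left
- tongs: The same tongs, whole: origin 39 mm under tongs_grip, level with the lower edge of the jaws; axes as tongs_grip. 205 mm long, about 110 g; steel arms, black grip patches and jaws. The jaws reach 30 mm lower than the arms
- red_candy_center (a point): Centre of the red candy: hard upright cylinder, 26 mm diameter, 26 mm tall, 16 g, with thin pale stripes. It stands in the dish; its centre is 13 mm above the dish's inner floor
- red_candy: The same red candy; origin at the centre of its underside
- amber_candy_center (a point): Centre of the amber candy, same shape and size, standing 74 to 90 mm (centres) from the red one in the dish; must stay there
- dish: Turquoise glass dish, fixed: 176 mm across the rim, 18 mm high, flat inner floor 5 mm above the console, about 148 mm across. Origin: centre of its underside
- rest: White ceramic tong rest, fixed: two bars 36 mm high and 12 mm thick, across the tongs, 50 mm ahead of (90 mm wide) and 70 mm behind (60 mm wide) its origin, joined by a foot 30 mm wide and 8 mm high. Origin on the console under the tongs' grip; x towards the jaws
- freshener: White air freshener, 68 mm diameter, 97 mm tall with a grey button; loose bystander. Origin under its centre
- key_a: Flat steel key, 66 mm long, 4 mm thick, lying loose; bystander. Origin on its underside, midway
- key_b: Second steel key, the same
- amber_candy: The same amber candy; origin at the centre of its underside
Things that resemble listed ones, but are neither listed nor needed, are in the scene too. Of the things that look like the red_candy, take the one that is farthest to the robot's left at the start. There is more than one size of the dish; the job needs the smaller.

How it is judged:
On the way, in this order (a step that is already met when the one before it is completed fails the run):
1. the tongs are lifted off the rest by the gripper while the red candy still lies in the dish (height (world z) of tongs_grip above 0.06 m and contact force between the fingers and tongs above 1 N and height (world z) of red_candy_center below 0.03 m), for 0.2 s.
2. the red candy is held by the tongs' jaws and clear of the dish (height (world z) of red_candy_center above 0.04 m and contact force between tongs and red_candy above 0.5 N and contact force between red_candy and dish below 0.02 N), for 0.2 s.
At the end, for the whole second after the job is handed in: Red candy centre over 10 cm above the console, within 30 mm of both jaw faces' mid-points, pressed by the tongs (0.5 N+), slower than 3 cm/s; the gripper squeezes the tongs (1 N+), which touch neither rest nor dish; robot not touching the candy; amber candy within 7 cm of the dish centre (height (world z) of red_candy_center above 0.1 m and contact force between tongs and red_candy above 0.5 N and contact force between the fingers and tongs above 1 N and distance between red_candy_center and jaw_left below 0.03 m and distance between red_candy_center and jaw_right below 0.03 m and contact force between the arm and red_candy below 0.05 N and contact force between each of red_candy, tongs and dish below 0.02 N and contact force between tongs and rest below 0.02 N and linear speed of red_candy below 0.03 m/s and horizontal distance between amber_candy_center and dish below 0.07 m and height (world z) of amber_candy_center below 0.03 m); the arm keeps its last pose, push and grip.
It fails at once if the robot itself touches a candy (contact force between any of the arm, the fingers and red_candy above 0.1 N or contact force between any of the arm, the fingers and amber_candy above 0.1 N).
It fails at once if the amber candy is moved more than 25 mm (distance of amber_candy_center from where it was at the start of the episode above 0.025 m).
It fails at once if a key or the air freshener is moved more than 25 mm (distance of any of freshener, key_a, key_b from where it was at the start of the episode above 0.025 m).
It also fails if it takes over 48 s, if anything falls off the work surface, if the arm or the gripper's body presses on something with over 40 N, if the wrist force passes 120 N, or if a joint passes its speed limit or range.

ROBOT

A 7-joint arm with a two-finger parallel gripper is mounted at the origin on the work surface. World frame = base frame: x ahead of the robot, y to its left, z up, the work surface at z = 0. Lengths are in m, angles in rad, forces in N, time in s.
With the tool pointing down it reaches from about 0.425 to 0.875 m from the base axis. Payload 4.7 kg.
Tool frame: the origin (TCP) lies at the centre of the arm's flange, where the gripper is bolted on; the fingertips stand 182 mm ahead of it and the grasp point (between the pads) lies ahead of it (ctrl.hold_point_z is the z of the grasp point in the tool frame, in m); z points along the fingers, y is the direction in which the jaws open and shut (so a half turn about z gives the same grasp; the last joint's range is limited). The gripper opens to 87 mm and grips with 3 to 60 N. Pads are 19 mm wide; open, the fingers measure 117 mm over their backs; the gripper's body (75 mm by 190 mm) begins 51 mm behind the grasp point.
Start: joints at [-1.23, 0.321, -0.07, 1.45, 0.023, 1.371, -0.057], TCP at [0.209, 0.616, 0.405] pointing down, gripper open.
Joint ranges: [-2.86, 2.86], [-0.3, 2.09], [-1.38, 1.24], [0.06, 2.45], [-1.56, 4.7], [0.09, 2.05], [-2.69, 2.69]. Speed limits (rad/s): [2.57, 2.57, 3.14, 3.14, 3.14, 3.14, 3.14].

INTERFACE

Orientations are given as a rotation vector (axis times angle).
In Python, from bench import get_state, imaging, workorder, ctrl gives the robot as it stands.
- The arm moves only by the tool step_arm, never from a script. Its argument "increments" is a list of rows, each an object of numbers: "claw": the opening, from 0 (shut) to 1 (fully open); "tx", "ty", "tz": the shift along the tool's x, y, z in m; "spin": the turn about the tool's z in degrees. A call has 1 to 8 rows; each row is the pose to reach, as a shift and turn from the pose commanded when the call began, along the tool's axes at that moment; what a row does not reach only later rows make up. A row lasts 1/12 s, in which the tool goes at most 41.7 mm and 7.16 degrees, less where a joint would pass 70% of its speed; a pose out of reach is approached as far as the arm can. A call with a gripper value outside its range is refused whole. The fingers move at their own pace and stop on an object; "force" is the grip in N (left out, the last holds). Time passes only in rows, so rows that repeat a pose let the fingers close. It gives the time, the measured TCP pose, the force and the opening at its end, in the units of the state.
- get_state(): the state, without advancing time (a new reading comes with each control period).
- imaging.get_image(name): name is "side" or "top" or "wrist"; returns the picture (420x560x3 uint8, blue, green, red); there is no depth.
- imaging.camera_params(name): a dict with "intrinsics" (3x3 intrinsics, pixels), "camera_from_world" (4x4, takes a point from world to camera coordinates). Camera axes: x right, y down, z forward; pixel columns grow to the right and rows downward; lengths in m; the calibration is good to about 2 mm. A picture is of the moment at which its call begins: read the wrist's pose just before it. camera_params takes no time and is no camera call; for the wrist camera it gives the pose at the moment of the call.
- workorder.close_job(): hands the job in, once; it reports no verdict.
The state is a dict: "time": time; "joint_positions": joint angles; "qd": joint speeds; "joint_torque": joint torques, N m; "position": TCP position; "tool_rot": TCP orientation; "ft_force": force on the tool from outside, world axes, zero at the start; "torque": the same for the moment, N m; "grip_width": opening from 0.0 (shut) to 1.0 (fully open).
Only numpy, scipy, OpenCV 4.12 (cv2) and the standard library are available. Lean on these libraries where they do the work, as an engineer would, in place of code of your own. Each camera call takes 0.05 s, during which the arm holds its last target. There are 200 camera calls.

## Working session

There is one attempt and no reset: what is moved stays moved. The work goes in short steps, Python scripts to look and compute and a tool call to move; the robot and the scene stay as the last step left them, time stands still between calls to the robot, and variables do not carry over. Pictures are saved under pics/ and viewed, on a budget of 10 in all, crops included, one or two more only if the job needs it, and the job is handed in when it is done.

Besides the shell and the picture viewer there is one more tool, called after ">>>" by a JSON object that holds its "method" and its "body". step_arm: Moves the arm, as the interface text tells. Its arguments: {"type":"object","properties":{"increments":{"type":"array"},"force":{"type":"number"}},"required":["increments"]}

```bash
mkdir -p pics; ls
cat > h.py <<'E'
import numpy as np, cv2
from bench import get_state, imaging, workorder, ctrl
def ray(name,u,v,P=None):
    P=P or imaging.camera_params(name); K=np.array(P["intrinsics"]);T=np.array(P["camera_from_world"])
    R=T[:3,:3];t=T[:3,3]
    return -R.T@t, R.T@np.linalg.solve(K,[u,v,1.])
def onz(name,u,v,z,P=None):
    o,d=ray(name,u,v,P); return o+d*(z-o[2])/d[2]
def proj(name,p,P=None):
    P=P or imaging.camera_params(name); c=np.array(P["camera_from_world"])@np.append(p,1); q=np.array(P["intrinsics"])@c[:3]; return q[:2]/q[2]
E
python3 - <<'E'
from h import *
print(get_state(), ctrl.hold_point_z)
a=imaging.get_image("top");b=imaging.get_image("side");
cv2.imwrite("pics/top.png",a);cv2.imwrite("pics/side.png",b)
print(imaging.camera_params("top"))
E
```

```text
pics
{'time': 0.0, 'joint_positions': array([-1.22991429,  0.32180609, -0.07008801,  1.4516753 ,  0.02262428,
        1.37076031, -0.05692111]), 'qd': array([ 0.00140995,  0.00035186,  0.00120129,  0.00027874,  0.00046007,
       -0.00039554,  0.00060025]), 'joint_torque': array([-1.76418282e-03, -4.91292429e+01, -4.04916890e-01, -3.12526774e+01,
       -6.40500477e-02,  4.34371771e-02,  2.00525628e-04]), 'position': array([0.20861574, 0.61539979, 0.40367204]), 'tool_rot': array([-5.10969918e-01, -3.09957207e+00,  2.91032442e-03]), 'ft_force': array([0.47068853, 0.54396931, 0.54030586]), 'torque': array([ 0.00306726,  0.03833599, -0.04620962]), 'grip_width': 0.9999892005532135} 0.1635
{'intrinsics': array([[404.24019782,   0.        , 284.06042108],
       [  0.        , 404.24019782, 208.82576053],
       [  0.        ,   0.        ,   1.        ]]), 'camera_from_world': array([[-0.02211826, -0.99969306,  0.01116063, -0.11228627],
       [-0.98980433,  0.02032561, -0.1409761 ,  0.62237457],
       [ 0.14070598, -0.01416499, -0.98995009,  0.86883122],
       [ 0.        ,  0.        ,  0.        ,  1.        ]])}
```

View pics/top.png

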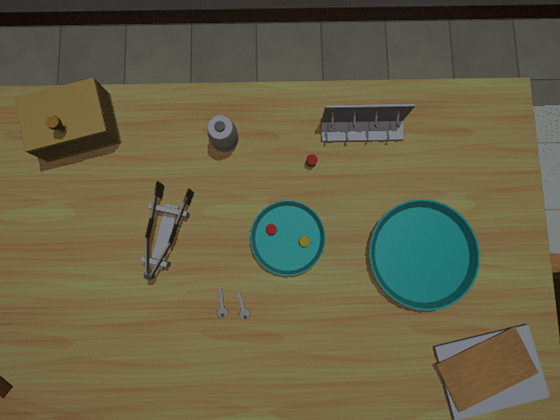

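View pics/side.png

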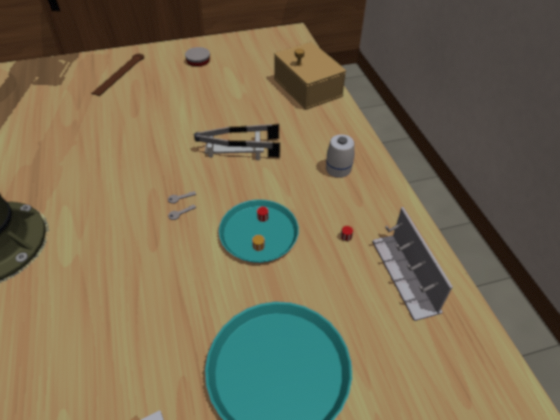

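The top view shows tongs around (165,230) with jaws at about (159,188) and (189,196). The small dish is at (288,238), the amber candy at (304,241), keys at (222,303) and (243,306), and the freshener at (222,132). There are two red cylinders: (271,230) in the small dish and (312,160) on the console. Left is +y, which is a smaller column here, so the one at (271,230) is meant. It is also the one in the dish. I'll confirm it in an enlarged crop.

Run:
```python
from h import *
a=cv2.imread("pics/top.png")
c=cv2.resize(a[140:320,120:340],None,fx=3.6,fy=3.3,interpolation=cv2.INTER_CUBIC)
c=cv2.convertScaleAbs(c,alpha=1.7,beta=10)
cv2.imwrite("pics/crop.png",c)
hsv=cv2.cvtColor(a,cv2.COLOR_BGR2HSV)
def blobs(m,z,n,mn=15):
    N,L,S,C=cv2.connectedComponentsWithStats(m.astype(np.uint8))
    for i in range(1,N):
        if S[i,4]>=mn: print(n,C[i].round(1),S[i],onz("top",*C[i],z).round(4))
H,S_,V=cv2.split(hsv)
blobs(((H<6)|(H>172))&(S_>180)&(V>90),.026,"red")
blobs((H>18)&(H<32)&(S_>190)&(V>120),.026,"amber",40)
blobs((H>80)&(H<100)&(S_>120),.018,"dish",500)
for n,u,v,z in [("pin",149,275,.045),("JL",159,188,.045),("JR",189,196,.045),("PL",149,228,.045),("PR",174,233,.045),("rf",168,210,.036),("fresh",222,125,.097)]: print(n,onz("top",u,v,z).round(3))
print(proj("top",[.209,.616,.2]), imaging.camera_params("wrist"))
```

```text
red [310.2 158.3] [307 155  10   9  38] [ 0.7411 -0.1898  0.026 ]
red [270.1 228.9] [266 225  10  10  34] [ 0.5766 -0.0927  0.026 ]
dish [424.2 254.6] [ 370  199  110  112 9550] [ 0.5108 -0.4456  0.018 ]
dish [287.2 237.8] [ 250  200   75   76 4171] [ 0.5561 -0.1317  0.018 ]
pin [0.479 0.175 0.045]
JL [0.673 0.157 0.045]
JR [0.654 0.089 0.045]
PL [0.583 0.177 0.045]
PR [0.57  0.121 0.045]
rf [0.624 0.138 0.036]
fresh [0.801 0.007 0.097]
[-142.95715538  442.55285331] {'intrinsics': array([[339.96705302,   0.        , 282.76913799],
       [  0.        , 339.96705302, 203.27500058],
       [  0.        ,   0.        ,   1.        ]]), 'camera_from_world': array([[ 0.32126555,  0.94698845, -0.00114585, -0.64861418],
       [ 0.91466491, -0.30998591,  0.25941634, -0.03126289],
       [ 0.24530908, -0.0843896 , -0.9657649 ,  0.38976825],
       [ 0.        ,  0.        ,  0.        ,  1.        ]])}
```

View pics/crop.png

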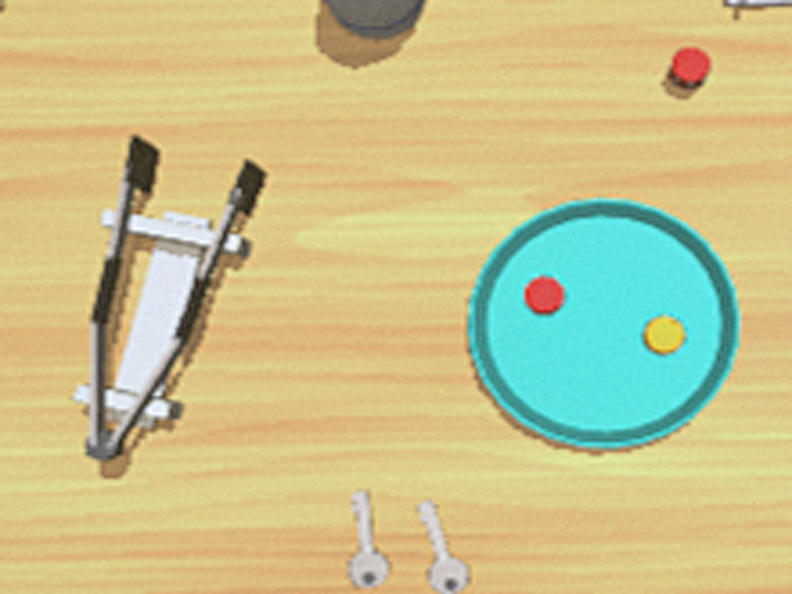

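The crop confirms it: the red candy with the amber one is in the smaller dish, and the other red is loose on the console. I'm moving above the tongs now.

>>> {"method": "step_arm", "body": {"increments": [{"tx":-0.035,"ty":-0.0225,"claw":1},{"tx":-0.07,"ty":-0.045},{"tx":-0.105,"ty":-0.068},{"tx":-0.14,"ty":-0.09},{"tx":-0.175,"ty":-0.113},{"tx":-0.21,"ty":-0.135},{"tx":-0.245,"ty":-0.158},{"tx":-0.28,"ty":-0.18}]}}

```text
invalid input at $.increments[0]: expected keys claw, tx, ty, tz, spin
```

>>> {"method": "step_arm", "body": {"increments": [{"tx":-0.035,"ty":-0.0225},{"tx":-0.07,"ty":-0.045},{"tx":-0.105,"ty":-0.068},{"tx":-0.14,"ty":-0.09},{"tx":-0.175,"ty":-0.113},{"tx":-0.218,"ty":-0.143,"spin":-3},{"tx":-0.218,"ty":-0.143,"spin":-3},{"tx":-0.218,"ty":-0.143,"spin":-3}]}}

```text
invalid input at $.increments[0]: expected keys claw, tx, ty, tz, spin
```

Run:
```python
from h import *
import json
s=get_state();P=imaging.camera_params("wrist");a=imaging.get_image("wrist")
cv2.imwrite("pics/w1.png",a);json.dump({k:np.array(v).tolist() for k,v in P.items()},open("w1.json","w"))
print(s["position"],s["tool_rot"],s["time"])
```

```text
[0.20864027 0.61540908 0.40372927] [-5.11035599e-01 -3.09953490e+00  2.77668712e-03] 0.1
```

View pics/w1.png

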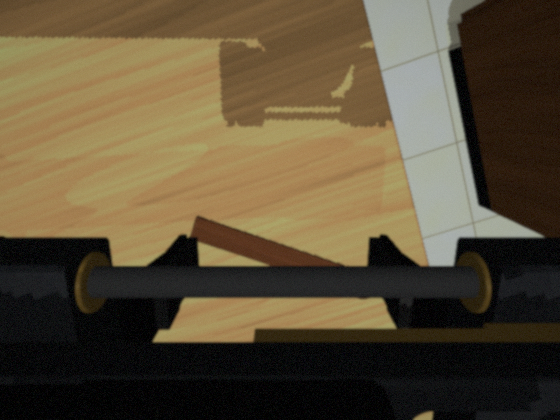

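All keys are needed in each row, so nothing moved. The picture (4 viewed) shows only the start spot: the gripper hides the lower half from about row 240, and upward in the image is tool +x, behind the tool. I'll move over the tongs with full rows and stop about 8 cm beyond them so the wrist camera sees them.

>>> {"method": "step_arm", "body": {"increments": [{"claw":1,"tz":0,"spin":0,"tx":-0.035,"ty":-0.0205},{"claw":1,"tz":0,"spin":0,"tx":-0.07,"ty":-0.041},{"claw":1,"tz":0,"spin":0,"tx":-0.105,"ty":-0.0615},{"claw":1,"tz":0,"spin":0,"tx":-0.14,"ty":-0.082},{"claw":1,"tz":0,"spin":0,"tx":-0.175,"ty":-0.1025},{"claw":1,"tz":0,"spin":0,"tx":-0.21,"ty":-0.123},{"claw":1,"tz":0,"spin":0,"tx":-0.245,"ty":-0.1435},{"claw":1,"tz":0,"spin":0,"tx":-0.28,"ty":-0.164}]}}

```text
time: 0.82
position: [0.4221, 0.3686, 0.4047]
tool_rot: [-0.511, -3.1, -0.0]
ft_force: [0.1, 0.3, -0.5]
grip_width: 0.999
```

>>> {"method": "step_arm", "body": {"increments": [{"claw":1,"tz":0,"spin":0,"tx":-0.035,"ty":-0.0205},{"claw":1,"tz":0,"spin":0,"tx":-0.07,"ty":-0.041},{"claw":1,"tz":0,"spin":0,"tx":-0.105,"ty":-0.0615},{"claw":1,"tz":0,"spin":0,"tx":-0.14,"ty":-0.082},{"claw":1,"tz":0,"spin":0,"tx":-0.175,"ty":-0.1025},{"claw":1,"tz":0,"spin":0,"tx":-0.21,"ty":-0.123},{"claw":1,"tz":0,"spin":-3,"tx":-0.245,"ty":-0.1435},{"claw":1,"tz":0,"spin":-3,"tx":-0.28,"ty":-0.159}]}}

```text
time: 1.48
position: [0.6362, 0.1273, 0.4048]
tool_rot: [-0.428, -3.112, 0.001]
ft_force: [0.4, 0.7, 0.4]
grip_width: 1.002
```

>>> {"method": "step_arm", "body": {"increments": [{"claw":1,"tz":0,"spin":0,"tx":0,"ty":0},{"claw":1,"tz":0,"spin":0,"tx":0,"ty":0},{"claw":1,"tz":0,"spin":0,"tx":0,"ty":0}]}}

```text
time: 1.73
position: [0.6351, 0.1304, 0.4041]
tool_rot: [-0.43, -3.111, -0.001]
ft_force: [0.3, 0.5, 1.1]
grip_width: 1.001
```

Run:
```python
from h import *
import json
s=get_state();P=imaging.camera_params("wrist");a=imaging.get_image("wrist")
cv2.imwrite("pics/w2.png",a);json.dump({k:np.array(v).tolist() for k,v in P.items()},open("w2.json","w"))
print(s["position"],s["tool_rot"],s["time"],proj("wrist",[.577,.149,.045],P))
```

```text
[0.63513184 0.13043791 0.4041161 ] [-4.29546353e-01 -3.11060648e+00 -5.46624152e-04] 1.7333 [285.4493542  123.00926101]
```

View pics/w2.png

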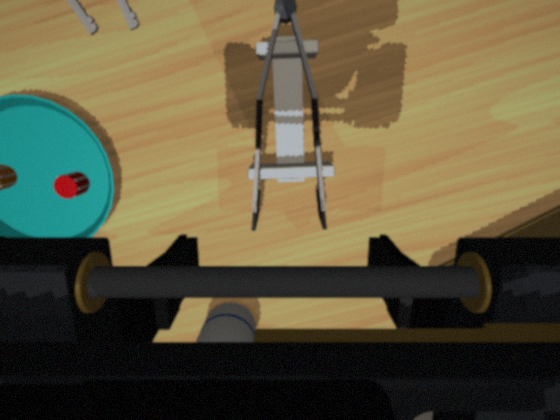

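The wrist view (5 viewed) shows the tongs clearly: front bar (249–333,172), rear bar (256–319,47), patches at columns of about 258 and 317 in rows 98–148, and jaws at (255,215) and (323,215). The red candy top is at (67,186), the amber at (5,177).

Run:
```python
from h import *
import json
P=json.load(open("w2.json"));a=cv2.imread("pics/w2.png");g=cv2.cvtColor(a,cv2.COLOR_BGR2GRAY).astype(int)
W=lambda u,v,z:onz("",u,v,z,P)[:2]
for r in range(94,156,6):
    row=g[r,248:330]; d=np.where(row<55)[0]+248
    print(r,d.tolist())
hsv=cv2.cvtColor(a,cv2.COLOR_BGR2HSV);H,S,V=cv2.split(hsv)
m=((S<60)&(V>85)).astype(np.uint8)
for r in (170,172,174,45,48,51): 
    d=np.where((S[r]<70)&(V[r]>70))[0];d=d[(d>235)&(d<345)];print(r,d.min(),d.max())
f=W(291,172,.036);b=W(287.5,48,.036);d=(f-b);print(f,b,np.linalg.norm(d),np.degrees(np.arctan2(d[1],d[0])), b+d*70/120)
# red top
m=(((H<5)|(H>174))&(S>200)&(V>150)).astype(np.uint8);m[:, 100:]=0
N,L,St,C=cv2.connectedComponentsWithStats(m)
for i in range(1,N):
    if St[i,4]>20: print("red",C[i],St[i],W(*C[i],.031))
pl,pr=W(317.5,123,.054),W(258.5,123,.054);print(pl,pr,(pl+pr)/2,np.linalg.norm(pl-pr))
```

```text
94 []
100 [257, 258, 259, 260, 261, 262, 311, 312, 313, 314, 315, 316, 317]
106 [256, 257, 258, 259, 260, 261, 312, 313, 314, 315, 316, 317]
112 [256, 257, 258, 259, 260, 261, 262, 313, 314, 315, 316, 317]
118 [256, 257, 258, 259, 260, 261, 312, 313, 314, 315, 316, 317, 318]
124 [256, 257, 258, 259, 260, 261, 314, 315, 316, 317, 318]
130 [257, 258, 259, 260, 261, 314, 315, 316, 317, 318]
136 [257, 258, 259, 260, 314, 315, 316, 317, 318]
142 [256, 257, 258, 259, 260, 315, 316, 317, 318, 319]
148 []
154 []
170 248 334
172 248 334
174 248 334
45 256 318
48 256 318
51 255 317
[0.62636669 0.14123298] [0.51133199 0.16945864] 0.11844691167650759 -13.786105367677603 [0.57843556 0.15299367]
red [ 65.32317073 186.52439024] [ 55 177  21  20 328] [ 0.57723399 -0.09346615]
[0.58494651 0.17817901] [0.56980377 0.12446946] [0.57737514 0.15132423] 0.055803395442268984
```

>>> {"method": "step_arm", "body": {"increments": [{"claw":1,"tz":0.02,"spin":-1,"tx":0.03,"ty":0.002},{"claw":1,"tz":0.05,"spin":-1,"tx":0.055,"ty":0.0045},{"claw":1,"tz":0.085,"spin":-1,"tx":0.061,"ty":0.0045},{"claw":1,"tz":0.12,"spin":-1,"tx":0.061,"ty":0.0045},{"claw":1,"tz":0.15,"spin":-1,"tx":0.061,"ty":0.0045},{"claw":1,"tz":0.175,"spin":-1,"tx":0.061,"ty":0.0045},{"claw":1,"tz":0.195,"spin":-1,"tx":0.061,"ty":0.0045},{"claw":1,"tz":0.195,"spin":-1,"tx":0.061,"ty":0.0045}]}}

```text
time: 2.45
position: [0.5747, 0.1525, 0.2055]
tool_rot: [-0.396, -3.109, 0.004]
ft_force: [-1.0, 0.6, -0.4]
grip_width: 0.999
```

>>> {"method": "step_arm", "body": {"increments": [{"claw":1,"tz":0,"spin":0,"tx":0,"ty":0},{"claw":1,"tz":0,"spin":0,"tx":0,"ty":0}]}}

```text
time: 2.62
position: [0.5781, 0.152, 0.2114]
tool_rot: [0.4, 3.114, 0.002]
ft_force: [0.1, 0.6, 0.1]
grip_width: 0.999
```

Run:
```python
from h import *
s=get_state();P=imaging.camera_params("wrist");a=imaging.get_image("wrist");b=imaging.get_image("side")
p=proj("side",[.577,.15,.045]).astype(int);print(p)
c=b[p[1]-70:p[1]+70,max(p[0]-90,0):p[0]+90]
cv2.imwrite("pics/w3.png",cv2.convertScaleAbs(np.hstack([cv2.resize(a,(400,300)),cv2.resize(c,(386,300))]),alpha=1.4,beta=15))
print(s["position"],s["tool_rot"],s["time"],s["ft_force"])
```

```text
[236 135]
[0.57813807 0.15198176 0.2113914 ] [3.99766359e-01 3.11412353e+00 2.30835508e-03] 2.6167 [0.11606222 0.57630386 0.09606841]
```

View pics/w3.png

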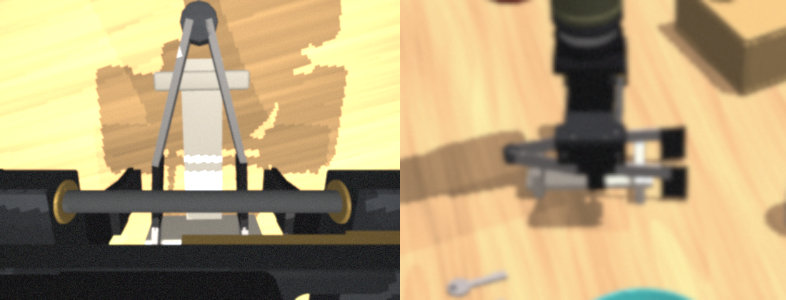

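Picture 6 shows the fingers straddling the patches with about equal gaps on both sides. I'll lower 2.5 mm and squeeze lightly to about 50 mm (0.575).

>>> {"method": "step_arm", "body": {"increments": [{"claw":0.8,"tz":0.0025,"spin":0,"tx":0,"ty":0},{"claw":0.7,"tz":0.0025,"spin":0,"tx":0,"ty":0},{"claw":0.65,"tz":0.0025,"spin":0,"tx":0,"ty":0},{"claw":0.6,"tz":0.0025,"spin":0,"tx":0,"ty":0},{"claw":0.575,"tz":0.0025,"spin":0,"tx":0,"ty":0},{"claw":0.575,"tz":0.0025,"spin":0,"tx":0,"ty":0},{"claw":0.575,"tz":0.0025,"spin":0,"tx":0,"ty":0},{"claw":0.575,"tz":0.0025,"spin":0,"tx":0,"ty":0}], "force": 20}}

```text
time: 3.38
position: [0.578, 0.1508, 0.2074]
tool_rot: [0.403, 3.115, 0.0]
ft_force: [0.6, -1.1, 1.0]
grip_width: 0.589
```

>>> {"method": "step_arm", "body": {"increments": [{"claw":0.575,"tz":0,"spin":0,"tx":0,"ty":0},{"claw":0.575,"tz":0,"spin":0,"tx":0,"ty":0},{"claw":0.575,"tz":0,"spin":0,"tx":0,"ty":0},{"claw":0.575,"tz":0,"spin":0,"tx":0,"ty":0}]}}

```text
time: 3.72
position: [0.578, 0.1508, 0.2074]
tool_rot: [0.403, 3.115, 0.0]
ft_force: [-0.5, -0.4, 2.5]
grip_width: 0.577
```

>>> {"method": "step_arm", "body": {"increments": [{"claw":0.575,"tz":-0.005,"spin":0,"tx":0,"ty":0},{"claw":0.575,"tz":-0.015,"spin":0,"tx":0,"ty":0},{"claw":0.575,"tz":-0.03,"spin":0,"tx":0,"ty":0},{"claw":0.575,"tz":-0.05,"spin":0,"tx":0,"ty":0},{"claw":0.575,"tz":-0.07,"spin":0,"tx":0,"ty":0},{"claw":0.575,"tz":-0.085,"spin":0,"tx":0,"ty":0},{"claw":0.575,"tz":-0.095,"spin":0,"tx":0,"ty":0},{"claw":0.575,"tz":-0.1,"spin":0,"tx":0,"ty":0}]}}

```text
time: 4.38
position: [0.5782, 0.1508, 0.3094]
tool_rot: [0.402, 3.113, 0.002]
ft_force: [0.4, -0.5, -1.9]
grip_width: 0.577
```

>>> {"method": "step_arm", "body": {"increments": [{"claw":0.575,"tz":0,"spin":0,"tx":0,"ty":0},{"claw":0.575,"tz":0,"spin":0,"tx":0,"ty":0},{"claw":0.575,"tz":0,"spin":0,"tx":0,"ty":0},{"claw":0.575,"tz":0,"spin":0,"tx":0,"ty":0}]}}

```text
time: 4.72
position: [0.5774, 0.1507, 0.306]
tool_rot: [-0.402, -3.114, 0.002]
ft_force: [-0.0, 0.1, -1.5]
grip_width: 0.574
```

Run:
```python
from h import *
s=get_state();a=imaging.get_image("wrist");b=imaging.get_image("side");t=imaging.get_image("top")
p=proj("side",[.6,.14,.13]).astype(int);q=proj("top",[.6,.14,.13]).astype(int);print(p,q)
cut=lambda im,p:cv2.resize(im[max(p[1]-75,0):p[1]+75,max(p[0]-75,0):p[0]+75],(400,400),interpolation=cv2.INTER_CUBIC)
for n,i in zip("wst",(a,b,t)): cv2.imwrite(f"pics/l_{n}.png",i)
cv2.imwrite("pics/w4.png",cv2.convertScaleAbs(np.hstack([cut(b,p),cut(t,q)]),alpha=1.6,beta=20))
print(s["position"],s["tool_rot"],s["time"],s["ft_force"],s["grip_width"])
```

```text
[245 109] [154 215]
[0.57744868 0.15074543 0.30603868] [-4.02176921e-01 -3.11384105e+00  1.61016472e-03] 4.7167 [-0.04894514  0.12977309 -1.49296622] 0.5740378940209934
```

View pics/w4.png

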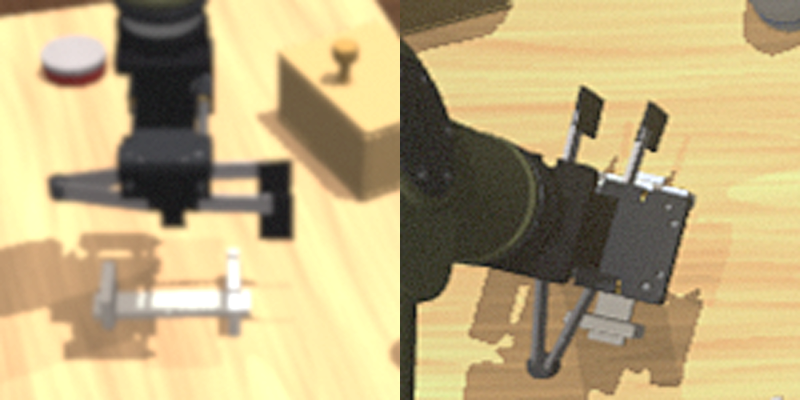

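Picture 7 shows the tongs lifted clear of the rest, level and held, with the jaws open. Next I'm measuring where the jaw faces lie in the tool frame, using the saved top view.

Run:
```python
from h import *
from scipy.spatial.transform import Rotation as Ro
t=cv2.imread("pics/l_t.png");s=cv2.imread("pics/l_s.png");w=cv2.imread("pics/l_w.png")
pos=np.array([.57745,.15075,.30604]);R=Ro.from_rotvec([-.40218,-3.11384,.0016]).as_matrix()
tool=lambda p:(R.T@(p-pos)*1000).round(1)
g=cv2.cvtColor(t,cv2.COLOR_BGR2GRAY).astype(int)
for r in range(170,202): print(r,(np.where(g[r,140:185]<45)[0]+140).tolist())
print("pin top",tool(onz("top",132.6,278,.1425+.009)))
gw=cv2.cvtColor(w,cv2.COLOR_BGR2GRAY)[:60].astype(int)
for r in range(0,60,6): print(r,(np.where(gw[r,240:330]<60)[0]+240).tolist())
```

```text
170 []
171 []
172 []
173 [147, 148]
174 [147, 148, 149, 150]
175 [146, 147, 148, 149, 150, 151]
176 [146, 147, 148, 149, 150, 151, 152]
177 [146, 147, 148, 149, 150, 151, 152, 153, 154]
178 [146, 147, 148, 149, 150, 151, 152, 153, 154]
179 [145, 146, 147, 148, 149, 150, 151, 152, 153, 154, 172, 173, 174]
180 [145, 146, 147, 148, 149, 150, 151, 152, 153, 154, 172, 173, 174, 175]
181 [146, 147, 148, 149, 150, 151, 152, 153, 172, 173, 174, 175, 176]
182 [146, 147, 148, 149, 150, 151, 152, 153, 171, 172, 173, 174, 175, 176, 177]
183 [146, 147, 148, 149, 150, 151, 152, 153, 171, 172, 173, 174, 175, 176, 177, 178]
184 [146, 147, 148, 149, 150, 151, 152, 153, 171, 172, 173, 174, 175, 176, 177, 178]
185 [146, 147, 148, 149, 150, 151, 152, 170, 171, 172, 173, 174, 175, 176, 177, 178]
186 [145, 146, 147, 148, 149, 150, 151, 152, 170, 171, 172, 173, 174, 175, 176, 177]
187 [145, 146, 147, 148, 149, 150, 151, 152, 170, 171, 172, 173, 174, 175, 176, 177]
188 [145, 146, 147, 148, 149, 150, 151, 152, 171, 172, 173, 174, 175, 176, 177]
189 [145, 146, 147, 148, 149, 150, 151, 171, 172, 173, 174, 175,
[... 1421 characters left out ...]
 282, 283, 284, 285, 286, 287, 288, 289, 290, 301, 302, 303, 304, 305, 306, 307]
30 [258, 259, 273, 274, 275, 276, 277, 278, 279, 280, 281, 282, 283, 284, 285, 286, 287, 288, 289, 290, 291, 302, 303, 304, 305, 306]
36 [272, 273, 274, 275, 276, 277, 278, 279, 280, 281, 282, 283, 284, 285, 286, 287, 288, 289, 290, 291, 292]
42 [271, 272, 273, 274, 275, 276, 277, 278, 279, 280, 281, 282, 283, 284, 285, 286, 287, 288, 289, 290, 291, 292, 293]
48 [270, 271, 272, 273, 274, 275, 276, 277, 278, 279, 280, 281, 282, 283, 284, 285, 286, 287, 288, 289, 290, 291, 292, 293]
54 [269, 270, 271, 272, 273, 274, 275, 276, 277, 278, 279, 280, 281, 282, 283, 284, 285, 286, 287, 288, 289, 290, 291, 292, 293, 294]
```

Run:
```python
from h import *
from scipy.spatial.transform import Rotation as Ro
pos=np.array([.57745,.15075,.30604]);R=Ro.from_rotvec([-.40218,-3.11384,.0016]).as_matrix()
tool=lambda p:(R.T@(p-pos)*1000).round(1)
for n,u,v,z in [("L low front",155,177.5,.1035),("L low rear",152.2,189,.1035),("L mid",153.8,183,.1035),("R top front",171.5,179,.1515),("R top rear",169.5,188,.1515),("R mid",170.6,183.5,.1515),("L top outer front",146.5,173,.1515),("L top outer rear",144.5,186,.1515)]: print(n,tool(onz("top",u,v,z)))
# side view dark mask of jaws, near expected
for y in (-20,28):
  for x in (-75,-105):
    for z in (163.5-9,163.5+39):
      q=pos+R@(np.array([x,y,z])/1000); print(y,x,z,"top",proj("top",q).round(1),"side",proj("side",q).round(1))
s=cv2.cvtColor(cv2.imread("pics/l_s.png"),cv2.COLOR_BGR2GRAY).astype(int)
for r in range(90,128,3): print(r,(np.where(s[r,255:290]<40)[0]+255).tolist())
```

```text
L low front [-104.4   25.3  202.3]
L low rear [-79.1  24.2 202.4]
L mid [-92.3  24.5 202.3]
R top front [-102.3  -24.8  154.4]
R top rear [-83.6 -25.9 154.4]
R mid [-93.  -25.6 154.4]
L top outer front [-102.4   27.2  154.3]
L top outer rear [-75.9  23.7 154.4]
-20 -75 154.5 top [165.5 191.5] side [266.1 105.5]
-20 -75 202.5 top [171.8 195.7] side [266.3 122. ]
-20 -105 154.5 top [169.6 177.2] side [279.  105.4]
-20 -105 202.5 top [175.7 182.2] side [278.8 121.9]
28 -75 154.5 top [142.3 185.9] side [266.   93.4]
28 -75 202.5 top [149.9 190.4] side [266.1 109.8]
28 -105 154.5 top [146.5 171.7] side [278.5  93.4]
28 -105 202.5 top [153.9 177. ] side [278.3 109.7]
90 []
93 []
96 [267, 268, 269, 270, 271, 272, 273, 274, 275, 276, 277]
99 [266, 267, 268, 269, 270, 271, 272, 273, 274, 275, 276, 277]
102 [268, 269, 270, 271, 272, 273, 274, 275, 276, 277]
105 [268, 269, 270, 271, 272, 273, 274, 275, 276, 277]
108 [272, 273, 274, 275, 276, 277, 278]
111 [272, 273, 274, 275, 276, 277, 278]
114 [268, 269, 270, 271, 272, 273, 274, 275, 276, 277, 278]
117 [268, 269, 270, 271, 272, 273, 274, 275, 276, 277, 278]
120 [268, 269, 270, 271, 272, 273, 274, 275, 276, 277, 278]
123 []
126 []
```

Jaw faces lie at tool y of about +24.6 and −25.4 and x of about −92 mm, so they are symmetric. Carrying the tongs over the red candy:

>>> {"method": "step_arm", "body": {"increments": [{"claw":0.575,"tz":0,"spin":0,"tx":0.001,"ty":-0.01},{"claw":0.575,"tz":0,"spin":0,"tx":0.004,"ty":-0.03},{"claw":0.575,"tz":0,"spin":0,"tx":0.008,"ty":-0.06},{"claw":0.575,"tz":0,"spin":0,"tx":0.012,"ty":-0.09},{"claw":0.575,"tz":0,"spin":0,"tx":0.016,"ty":-0.12},{"claw":0.575,"tz":0,"spin":0,"tx":0.02,"ty":-0.15},{"claw":0.575,"tz":0,"spin":0,"tx":0.024,"ty":-0.18},{"claw":0.575,"tz":0,"spin":0,"tx":0.027,"ty":-0.2}]}}

```text
time: 5.53
position: [0.4992, -0.0396, 0.3072]
tool_rot: [-0.408, -3.115, 0.001]
ft_force: [0.0, -0.2, -1.5]
grip_width: 0.572
```

>>> {"method": "step_arm", "body": {"increments": [{"claw":0.575,"tz":0,"spin":0,"tx":0.001,"ty":-0.015},{"claw":0.575,"tz":0,"spin":0,"tx":0.002,"ty":-0.026},{"claw":0.575,"tz":0,"spin":0,"tx":0.003,"ty":-0.033},{"claw":0.575,"tz":0,"spin":0,"tx":0.0035,"ty":-0.036},{"claw":0.575,"tz":0,"spin":0,"tx":0.0035,"ty":-0.036},{"claw":0.575,"tz":0,"spin":0,"tx":0.0035,"ty":-0.036},{"claw":0.575,"tz":0,"spin":0,"tx":0.0035,"ty":-0.036},{"claw":0.575,"tz":0,"spin":0,"tx":0.0035,"ty":-0.036}]}}

```text
time: 6.2
position: [0.4887, -0.0688, 0.3072]
tool_rot: [-0.4, -3.116, -0.0]
ft_force: [-0.3, 0.0, 0.3]
grip_width: 0.577
```

Run:
```python
from h import *
from scipy.spatial.transform import Rotation as Ro
s=get_state();b=imaging.get_image("side");t=imaging.get_image("top")
pos=s["position"];R=Ro.from_rotvec(s["tool_rot"]).as_matrix()
print(pos,s["tool_rot"],s["time"],s["grip_width"])
c=pos+R@np.array([-.092,0,.189]);print(c)
p=proj("side",c).astype(int);q=proj("top",c).astype(int);print(p,q)
cut=lambda im,p:cv2.resize(im[max(p[1]-60,0):p[1]+60,max(p[0]-60,0):p[0]+60],(400,400),interpolation=cv2.INTER_CUBIC)
for n,i in zip("st",(b,t)): cv2.imwrite(f"pics/m_{n}.png",i)
cv2.imwrite("pics/w5.png",cv2.convertScaleAbs(np.hstack([cut(b,p),cut(t,q)]),alpha=1.6,beta=20))
```

```text
[ 0.48869249 -0.06876223  0.307183  ] [-3.99859927e-01 -3.11598250e+00 -7.81127655e-05] 6.2 0.577466486071956
[ 0.57770174 -0.09198085  0.11817706]
[261 181] [268 224]
```

View pics/w5.png

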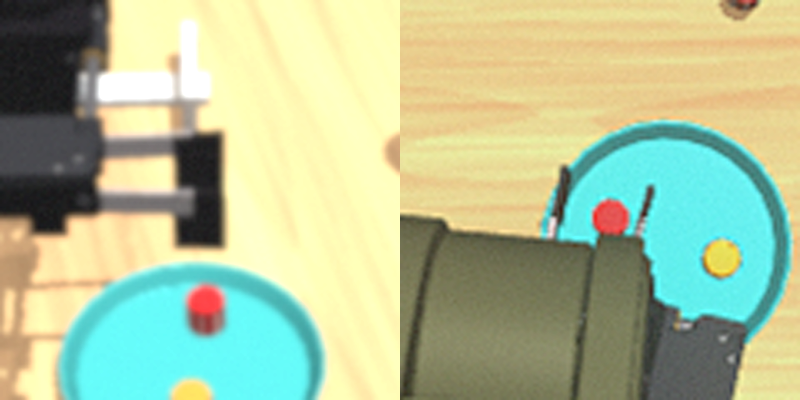

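Picture 8 shows the jaws straddling the red candy in the top view, with amber and the dish rim well clear. Descending.

>>> {"method": "step_arm", "body": {"increments": [{"claw":0.575,"tz":0.006,"spin":0,"tx":0,"ty":-0.001},{"claw":0.575,"tz":0.02,"spin":0,"tx":0,"ty":-0.001},{"claw":0.575,"tz":0.037,"spin":0,"tx":0,"ty":-0.001},{"claw":0.575,"tz":0.053,"spin":0,"tx":0,"ty":-0.001},{"claw":0.575,"tz":0.065,"spin":0,"tx":0,"ty":-0.001},{"claw":0.575,"tz":0.075,"spin":0,"tx":0,"ty":-0.001},{"claw":0.575,"tz":0.083,"spin":0,"tx":0,"ty":-0.001},{"claw":0.575,"tz":0.088,"spin":0,"tx":0,"ty":-0.001}]}}

```text
time: 6.97
position: [0.4879, -0.0706, 0.2182]
tool_rot: [-0.402, -3.115, 0.0]
ft_force: [0.3, 0.3, -0.8]
grip_width: 0.578
```

>>> {"method": "step_arm", "body": {"increments": [{"claw":0.575,"tz":0.003,"spin":0,"tx":0,"ty":0},{"claw":0.575,"tz":0.006,"spin":0,"tx":0,"ty":0},{"claw":0.575,"tz":0.009,"spin":0,"tx":0,"ty":0},{"claw":0.575,"tz":0.009,"spin":0,"tx":0,"ty":0},{"claw":0.575,"tz":0.009,"spin":0,"tx":0,"ty":0},{"claw":0.575,"tz":0.009,"spin":0,"tx":0,"ty":0}]}}

```text
time: 7.47
position: [0.4883, -0.0707, 0.2106]
tool_rot: [0.402, 3.115, 0.0]
ft_force: [0.5, 0.6, -1.0]
grip_width: 0.578
```

Run:
```python
from h import *
s=get_state();b=imaging.get_image("side");t=imaging.get_image("top")
print(s["position"],s["ft_force"],s["time"],s["grip_width"])
c=[.577,-.093,.018]
p=proj("side",c).astype(int);q=proj("top",c).astype(int);print(p,q)
cut=lambda im,p:cv2.resize(im[max(p[1]-50,0):p[1]+50,max(p[0]-50,0):p[0]+50],(400,400),interpolation=cv2.INTER_CUBIC)
cv2.imwrite("pics/w6.png",cv2.convertScaleAbs(np.hstack([cut(b,p),cut(t,q)]),alpha=1.6,beta=20))
```

```text
[ 0.48832736 -0.07069086  0.21061266] [ 0.46709931  0.59163311 -1.01746913] 7.4667 0.5783074774846414
[261 213] [270 229]
```

View pics/w6.png

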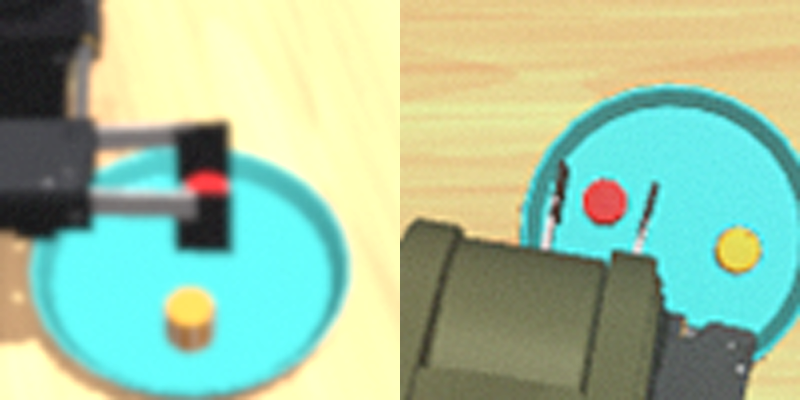

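Picture 9 shows the red candy centred between the jaws along their length and across the gap. I'll lower 2 mm and squeeze.

>>> {"method": "step_arm", "body": {"increments": [{"claw":0.56,"tz":0.002,"spin":0,"tx":0,"ty":0},{"claw":0.54,"tz":0.002,"spin":0,"tx":0,"ty":0},{"claw":0.52,"tz":0.002,"spin":0,"tx":0,"ty":0},{"claw":0.5,"tz":0.002,"spin":0,"tx":0,"ty":0},{"claw":0.48,"tz":0.002,"spin":0,"tx":0,"ty":0},{"claw":0.46,"tz":0.002,"spin":0,"tx":0,"ty":0},{"claw":0.44,"tz":0.002,"spin":0,"tx":0,"ty":0},{"claw":0.42,"tz":0.002,"spin":0,"tx":0,"ty":0}], "force": 25}}

```text
time: 8.23
position: [0.4882, -0.0706, 0.2083]
tool_rot: [0.402, 3.116, 0.0]
ft_force: [0.4, -0.3, -0.6]
grip_width: 0.447
```

>>> {"method": "step_arm", "body": {"increments": [{"claw":0.38,"tz":0,"spin":0,"tx":0,"ty":0},{"claw":0.35,"tz":0,"spin":0,"tx":0,"ty":0},{"claw":0.3,"tz":0,"spin":0,"tx":0,"ty":0},{"claw":0.3,"tz":0,"spin":0,"tx":0,"ty":0},{"claw":0.3,"tz":0,"spin":0,"tx":0,"ty":0},{"claw":0.3,"tz":0,"spin":0,"tx":0,"ty":0}]}}

```text
time: 8.73
position: [0.4881, -0.0707, 0.2083]
tool_rot: [0.403, 3.116, 0.0]
ft_force: [-0.8, 0.7, -1.8]
grip_width: 0.444
```

It stalled at 38.6 mm, which matches the 39 mm expected for a 26 mm candy. Lifting.

>>> {"method": "step_arm", "body": {"increments": [{"claw":0.3,"tz":-0.003,"spin":0,"tx":0,"ty":0},{"claw":0.3,"tz":-0.009,"spin":0,"tx":0,"ty":0},{"claw":0.3,"tz":-0.018,"spin":0,"tx":0,"ty":0},{"claw":0.3,"tz":-0.03,"spin":0,"tx":0,"ty":0},{"claw":0.3,"tz":-0.044,"spin":0,"tx":0,"ty":0},{"claw":0.3,"tz":-0.058,"spin":0,"tx":0,"ty":0},{"claw":0.3,"tz":-0.072,"spin":0,"tx":0,"ty":0},{"claw":0.3,"tz":-0.086,"spin":0,"tx":0,"ty":0}]}}

```text
time: 9.4
position: [0.4882, -0.0708, 0.296]
tool_rot: [0.403, 3.114, 0.001]
ft_force: [0.7, 0.8, -1.1]
grip_width: 0.441
```

>>> {"method": "step_arm", "body": {"increments": [{"claw":0.3,"tz":-0.014,"spin":0,"tx":0,"ty":0},{"claw":0.3,"tz":-0.027,"spin":0,"tx":0,"ty":0},{"claw":0.3,"tz":-0.038,"spin":0,"tx":0,"ty":0},{"claw":0.3,"tz":-0.046,"spin":0,"tx":0,"ty":0},{"claw":0.3,"tz":-0.051,"spin":0,"tx":0,"ty":0},{"claw":0.3,"tz":-0.054,"spin":0,"tx":0,"ty":0},{"claw":0.3,"tz":-0.054,"spin":0,"tx":0,"ty":0},{"claw":0.3,"tz":-0.054,"spin":0,"tx":0,"ty":0}]}}

```text
time: 10.07
position: [0.488, -0.0706, 0.3479]
tool_rot: [-0.402, -3.115, 0.0]
ft_force: [-0.8, 0.2, -0.7]
grip_width: 0.443
```

>>> {"method": "step_arm", "body": {"increments": [{"claw":0.3,"tz":0,"spin":0,"tx":0,"ty":0},{"claw":0.3,"tz":0,"spin":0,"tx":0,"ty":0},{"claw":0.3,"tz":0,"spin":0,"tx":0,"ty":0},{"claw":0.3,"tz":0,"spin":0,"tx":0,"ty":0},{"claw":0.3,"tz":0,"spin":0,"tx":0,"ty":0},{"claw":0.3,"tz":0,"spin":0,"tx":0,"ty":0}]}}

```text
time: 10.57
position: [0.4881, -0.0707, 0.3482]
tool_rot: [-0.403, -3.116, 0.0]
ft_force: [-0.2, 0.6, -1.5]
grip_width: 0.441
```

Run:
```python
from h import *
from scipy.spatial.transform import Rotation as Ro
s=get_state();b=imaging.get_image("side");t=imaging.get_image("top")
pos=s["position"];R=Ro.from_rotvec(s["tool_rot"]).as_matrix()
print(pos,s["ft_force"],s["time"],s["grip_width"])
c=pos+R@np.array([-.092,0,.189]);print(c)
p=proj("side",c).astype(int);q=proj("top",c).astype(int);print(p,q)
cut=lambda im,p:cv2.resize(im[max(p[1]-60,0):p[1]+60,max(p[0]-60,0):p[0]+60],(400,400),interpolation=cv2.INTER_CUBIC)
cv2.imwrite("pics/w7.png",cv2.convertScaleAbs(np.hstack([cut(b,p),cut(t,q)]),alpha=1.6,beta=20))
```

```text
[ 0.48812124 -0.07068359  0.34816624] [-0.16193715  0.58774541 -1.52559623] 10.5667 0.440891485669659
[ 0.57707409 -0.0940708   0.15915452]
[260 167] [269 222]
```

View pics/w7.png

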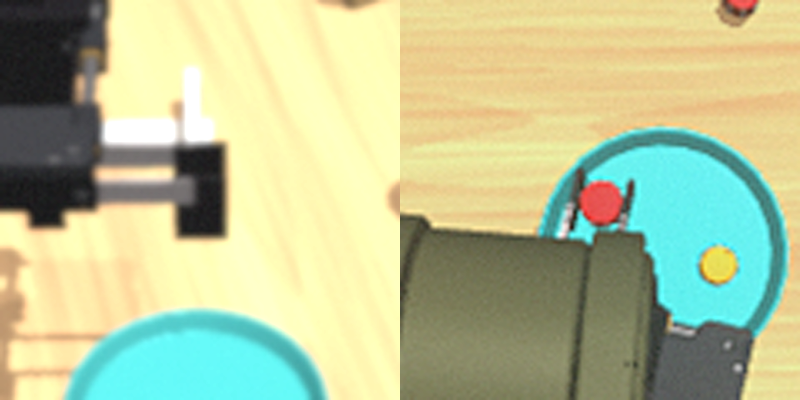

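Picture 10 shows the red candy clamped between the jaws at (601,203) in the top crop and gone from the dish in the side view, with the amber candy still in place.

```bash
python3 -c "
from h import *
s=get_state();print(s['grip_width'],abs(s['qd']).max());print(workorder.close_job())"
```

```text
0.4420345177278159 0.0013288256785241115
the job is handed in; nothing more can be done
None
```

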